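# Show the long partition from under the model's roof

## Robot

A 6-joint arm with a two-finger parallel gripper is mounted at the origin on the work surface. World frame = base frame: x ahead of the robot, y to its left, z up, the work surface at z = 0. Lengths are in m, angles in degrees, forces in N, time in s.
With the tool pointing down it reaches from about 0.35 to 0.875 m from the base axis. Payload 4.2 kg.
Tool frame: the origin (TCP) lies between the finger pads; the fingertips stand 25 mm ahead of it and the grasp point (between the pads) lies 6 mm ahead of it (r.tips_ahead is the distance from the TCP to the fingertips, in m); z points along the fingers, y is the direction in which the jaws open and shut (so a half turn about z gives the same grasp; the last joint's range is limited). The gripper opens to 87 mm and grips with 3 to 60 N. Pads are 19 mm wide; open, the fingers measure 117 mm over their backs; the gripper's body (75 mm by 190 mm) begins 51 mm behind the grasp point.
Start: joints at [89.473, 22.042, 0.453, 0, -68.411, -14.817], TCP at [0.165, 0.603, 0.248] pointing down, gripper open.
Joint ranges: [-179.83, 179.83], [-69.29, 118.12], [-61.27, 80.66], [-181.25, 117.63], [-171.15, -9.14], [-177.46, 177.46]. Speed limits (degrees/s): [159.86, 159.86, 180, 180, 180, 180].

## Interface

Orientations are given as a 3x3 rotation matrix whose columns are the frame's x, y, z axes.
In Python, from station import r, vision, finish_job gives the robot as it stands.
- The arm moves only by the shell command python3 -m jog 'ROWS'. ROWS is a JSON object of lists of equal length, an entry for each row: "rot": the turn, a rotation vector about the world's x, y, z in degrees, a list of three; "delta_pos": the shift along the world's x, y, z in mm, a list of three; "grip": the opening in per cent of the stroke, from 0 (shut) to 100 (fully open). A call has 1 to 10 rows; each row shifts and turns the commanded pose from where the row before left it; what a row does not reach is not made up. A row lasts 1/12 s, in which the tool goes at most 41.7 mm and 7.16 degrees, less where a joint would pass 70% of its speed; a pose out of reach is approached as far as the arm can. A call with a gripper value outside its range is refused whole. The fingers move at their own pace and stop on an object; the grip force is fixed at half the most. Time passes only in rows, so rows that do not move let the fingers close. It gives the time, the measured TCP pose, the force and the opening at its end, in the units of the state.
- r.sense(): the state, without advancing time (a new reading comes with each control period).
- vision.capture(name): name is "scene" or "top"; returns a dict with "frame" (400x640x3 uint8, red, green, blue), "K" (3x3 intrinsics, pixels), "xyz" and "orientation" of the camera in the world. Camera axes: x right, y up, looking along -z (the intrinsics and any distortion apply to the point x, -y, -z); pixel columns grow to the right and rows downward; lengths in m; the calibration is good to about 2 mm. A picture is of the moment at which its call begins. There is no depth.
- finish_job(): hands the job in, once; it reports no verdict.
The state is a dict: "time_s": time; "joints": joint angles; "joint_velocities": joint speeds; "effort": joint torques, N m; "tcp_pos": TCP position; "ee_rot": TCP orientation; "wrist_force": force on the tool from outside, world axes, zero at the start; "moment": the same for the moment, N m; "gripper_width": opening from 0.0 (shut) to 1.0 (fully open).
Only numpy, scipy, OpenCV 4.12 (cv2) and the standard library are available. Lean on these libraries where they do the work, as an engineer would, in place of code of your own. Each camera call takes 0.05 s, during which the arm holds its last target. There are 200 camera calls.

## Task

Lift the roof flap of the architectural model by the rail along its eave until it stands open, draw the longer of the two partitions standing inside up out of the house, and present it: hold it upright over the middle of the small plan board on the table, lined up with the board's long side, its lower edge about 10 cm above the board. Finish while still holding it there, with the roof left standing open; leave the shorter partition in its place and do not disturb the other things on the table.

Things in the scene. Friction and masses are not known exactly. Their poses are not given: they have to be found in the camera images.
- house: Fixed model house, plywood. Origin: plinth underside centre, on table; x from front (rail side) to back (hinge side), y along eave, z up. Plinth 210x280x20 mm. Walls 8 thick, outside 150 (x) x 236 (y), tops 98 above table; floor 20 above table. Two slots along x at y = +45 and -45: ribs 120 long, tops 42 above table, 12 gap, 5 thick; a partition in each, which in which varies.
- roof (a joint): Roof flap angle, rad: 0 shut, 1.57 upright, 1.9 stop. Friction hinge along the top of the back wall; the flap swings up and away from the rail side and stays at any angle; raising it by the rail takes about 3 N. Starts at 0 to 0.15. Grey plate with dark solar panels, 150 (hinge to eave) x 250 x 6 mm, 0.2 kg.
- roof_hinge (a point): Point on the hinge axis at mid width of the roof, 101.5 mm above the table (house x = +75 mm, y = 0). Its axes turn with the roof: local -x points from hinge to rail.
- roof_rail (a point): Middle of the round rail along the eave, on its axis: 10 mm thick, 120 long, parallel to the hinge, 190 from it in the plane of the roof, on two 8 mm stubs 50 either side of its middle. 35 mm free gap between rail and roof edge. Roof shut: 101.5 above table, free above and below. Pinched from above, front and back, it turns between the fingers as the roof swings.
- long_panel: The longer partition, to be presented: pale wood, 100 (x) x 10 (y) x 75 mm (z, up), about 55 g, loose in one of the slots, lengthwise along house x, hidden under the shut roof. Origin: centre of its lower edge, 20 mm above the table; top edge 95 above the table, 3 below the wall tops; up to 10 mm off the slot's middle lengthwise. Free to grip across its thickness from above.
- short_panel: The shorter partition, which stays: same wood, 50 (local x) x 10 x 75 mm, standing in the other slot, 90 mm from the long one. Origin: centre of its lower edge.
- board: Small plan board lying fixed on the table, left or right of the house: cardboard with a white sheet that shows a drawn rectangle, 160 (local x) x 110 (local y) x 4 mm thick. Origin: centre of its underside, on the table; local x is the long side, z up. The presented panel's length (its local x) must lie along this local x, either way round.
- tiles: Bystander: stack of red model tiles, 80 x 60 x 36 mm, on the side of the house where the board is not. Origin: centre of its underside.
- mug: Bystander: white mug 76 mm across, 90 mm high, on the table beyond and to the left. Origin: centre of its underside.
- tape: Bystander: roll of clear tape lying flat, 90 mm across, 24 mm high, beyond and to the right. Origin: centre of its underside.

How it is judged (in metres and radians):
On the way, in this order (a step that is already met when the one before it is completed fails the run):
1. the roof flap stands open (more than 1.2 rad) (value of joint roof above 1.2 rad), for 0.2 s.
2. the long partition is drawn out: held by the fingers with its lower edge above the wall tops (z of long_panel in the frame of house above 0.1 m and contact force between long_panel and the fingers above 1 N), for 0.1 s.
At the end, for the whole second after the job is handed in: Long partition held still by the fingers alone: within 35 mm of the board's middle, lower edge 50-180 mm above it, upright within 0.18 rad, along the board's long side within 0.2 rad; roof open more than 1.2 rad; short partition upright within 20 mm of its start (value of joint roof above 1.2 rad and horizontal distance between long_panel and board below 0.035 m and z of long_panel in the frame of board between 0.05 and 0.18 m and angle between long_panel's own z axis and vertical below 0.18 rad and angle between the x axis of long_panel and the x axis of board, either way round below 0.2 rad and contact force between long_panel and the fingers above 1 N and contact force between long_panel and board below 0.2 N and contact force between long_panel and house below 0.2 N and contact force between long_panel and tiles below 0.2 N and linear speed of long_panel below 0.03 m/s and distance of short_panel from where it was at the start of the episode below 0.02 m and angle between short_panel's own z axis and vertical below 0.2 rad); the arm keeps its last pose, push and grip.
It fails at once if the shorter partition is pulled out or knocked over (distance of short_panel from where it was at the start of the episode above 0.03 m or angle between short_panel's own z axis and vertical above 0.5 rad).
It fails at once if a bystander (tiles, mug or tape) is shoved away (distance of any of tiles, mug, tape from where it was at the start of the episode above 0.03 m).
It also fails if it takes over 54 s, if anything falls off the work surface, if the arm or the gripper's body presses on something with over 40 N, if the wrist force passes 120 N, or if a joint passes its speed limit or range.

## Working session

There is one attempt and no reset: what is moved stays moved. The work goes in short steps, Python scripts to look and compute and a shell command to move; the robot and the scene stay as the last step left them, time stands still between calls to the robot, and variables do not carry over. Pictures are saved under pics/ and viewed, about 8 in all and at most 12, crops included, and the job is handed in when it is done.

```bash
mkdir -p pics; ls
python3 - <<'E'
from station import r, vision
import cv2,numpy as np
for n in("scene","top"):
    c=vision.capture(n); cv2.imwrite(f"pics/{n}0.png",c["frame"][:,:,::-1]); print(n,c["K"],c["xyz"],c["orientation"],[k for k in c])
s=r.sense(); print(s)
E
```

```text
pics
scene [[362.28089538   0.         321.14884273]
 [  0.         362.28089538 199.675677  ]
 [  0.           0.           1.        ]] [ 0.9432674  -0.27284596  0.87629505] [[ 0.58647907 -0.71209427  0.3859586 ]
 [ 0.80993914  0.51183528 -0.28639699]
 [ 0.00639443  0.48056882  0.87693371]] ['frame', 'K', 'xyz', 'orientation']
top [[388.29232493   0.         315.94096073]
 [  0.         388.29232493 199.3290259 ]
 [  0.           0.           1.        ]] [ 0.51024362 -0.00875128  1.05895038] [[-0.01948131  0.99775668 -0.06404748]
 [-0.99934377 -0.02138878 -0.02923262]
 [-0.03053694  0.06343596  0.99751861]] ['frame', 'K', 'xyz', 'orientation']
{'time_s': 0.1, 'joints': array([ 8.94738900e+01,  2.20898576e+01,  3.86636725e-01, -2.62660848e-02,
       -6.84128058e+01, -1.48136553e+01]), 'joint_velocities': array([-0.08967761, -0.17209349,  0.19193885,  0.05345386,  0.0462658 ,
        0.01893677]), 'effort': array([ 6.74966873e-05, -3.91693532e+01,  1.87932390e+01,  4.23189059e+00,
        1.34548589e-02, -7.04183140e-05]), 'tcp_pos': array([0.16521693, 0.60224706, 0.24652296]), 'ee_rot': array([[ 9.64329326e-01, -2.64705031e-01, -4.44850946e-04],
       [-2.64705383e-01, -9.64327214e-01, -2.02101187e-03],
       [ 1.05990136e-04,  2.06667545e-03, -9.99997859e-01]]), 'wrist_force': array([ 0.19499493,  0.17823223, -0.04507986]), 'moment': array([ 0.00745374, -0.04904973,  0.03973542]), 'gripper_width': 0.9968360854186219}
```

View pics/scene0.png

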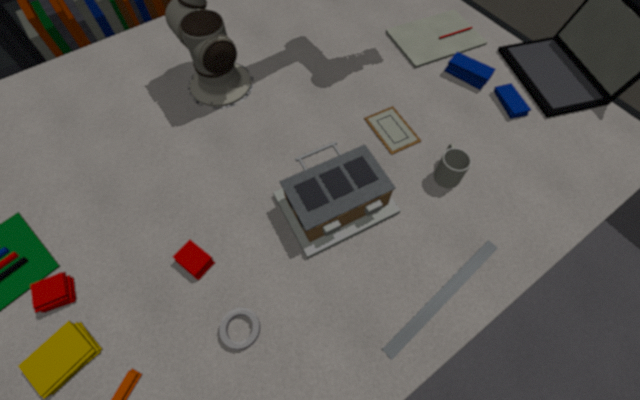

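View pics/top0.png

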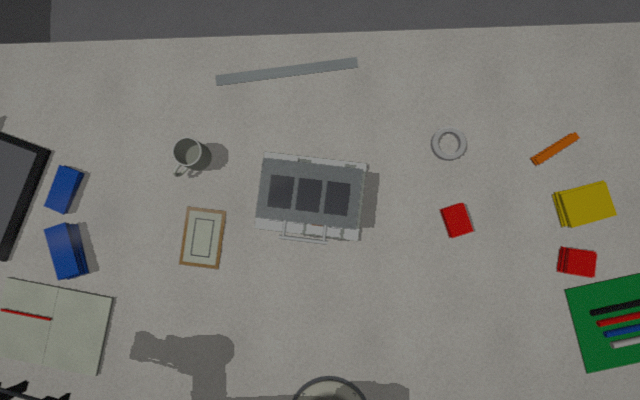

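The scene view shows the house at about (340,195) with its rail at (318,157), and the board at (392,130). The top view shows the house at (312,198), the rail at (303,240), the board at (203,238), red tiles at (457,220), the mug at (188,153) and the tape at (449,144). Next I'll measure the board and house.

```bash
cat > h.py <<'E'
import cv2,numpy as np
from station import r,vision
def ray(c,p):
    K=c["K"];d=np.array([(p[0]-K[0,2])/K[0,0],-(p[1]-K[1,2])/K[1,1],-1.])
    return np.array(c["xyz"]),np.array(c["orientation"])@d
def onz(c,p,z):
    o,d=ray(c,p);return o+d*(z-o[2])/d[2]
def tri(c1,p1,c2,p2):
    o1,d1=ray(c1,p1);o2,d2=ray(c2,p2)
    t=np.linalg.lstsq(np.c_[d1,-d2],o2-o1,rcond=None)[0]
    a,b=o1+t[0]*d1,o2+t[1]*d2;return (a+b)/2,np.linalg.norm(a-b)
def proj(c,P):
    q=np.array(c["orientation"]).T@(np.array(P)-c["xyz"]);K=c["K"]
    return K[0,0]*q[0]/-q[2]+K[0,2],-K[1,1]*q[1]/-q[2]+K[1,2]
def save(n,c,x0,x1,y0,y1,k):
    cv2.imwrite(n,cv2.resize(c["frame"][y0:y1,x0:x1,::-1],None,fx=k,fy=k,interpolation=cv2.INTER_CUBIC))
E
python3 - <<'E'
from h import *
np.set_printoptions(precision=4,suppress=True)
for n,b in(("top",(170,190,240,280)),("scene",(350,95,430,160))):
    c=vision.capture(n);hsv=cv2.cvtColor(c["frame"],cv2.COLOR_RGB2HSV)
    m=((hsv[...,1]>75)&(hsv[...,0]<25)).astype(np.uint8)
    M=np.zeros_like(m);M[b[1]:b[3],b[0]:b[2]]=m[b[1]:b[3],b[0]:b[2]]
    pts=np.argwhere(M)[:,::-1].astype(np.float32)
    W=np.array([onz(c,p,.004)[:2] for p in pts],np.float32)
    print(n,len(pts),cv2.minAreaRect(W*1000),cv2.boxPoints(cv2.minAreaRect(W)))
t=vision.capture("top");s=vision.capture("scene")
save("pics/tc.png",t,240,390,140,255,5)
save("pics/sc.png",s,265,405,135,260,5)
E
```

```text
top 480 ((480.6993713378906, 334.5678405761719), (108.61761474609375, 156.8488311767578), 81.96634674072266) [[0.3955 0.2918]
 [0.5508 0.2698]
 [0.5659 0.3774]
 [0.4106 0.3993]]
scene 345 ((485.21136474609375, 333.8492736816406), (109.07183837890625, 158.28973388671875), 81.71968078613281) [[0.399  0.2913]
 [0.5557 0.2685]
 [0.5714 0.3764]
 [0.4147 0.3992]]
```

View pics/tc.png

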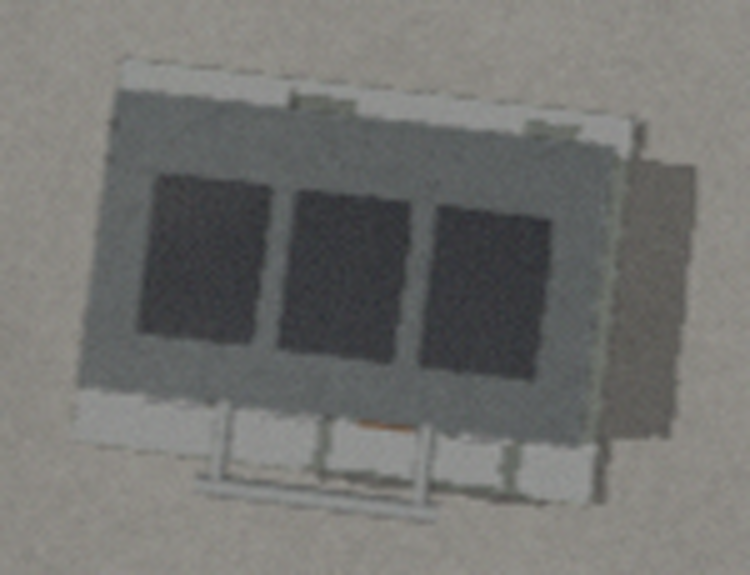

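View pics/sc.png

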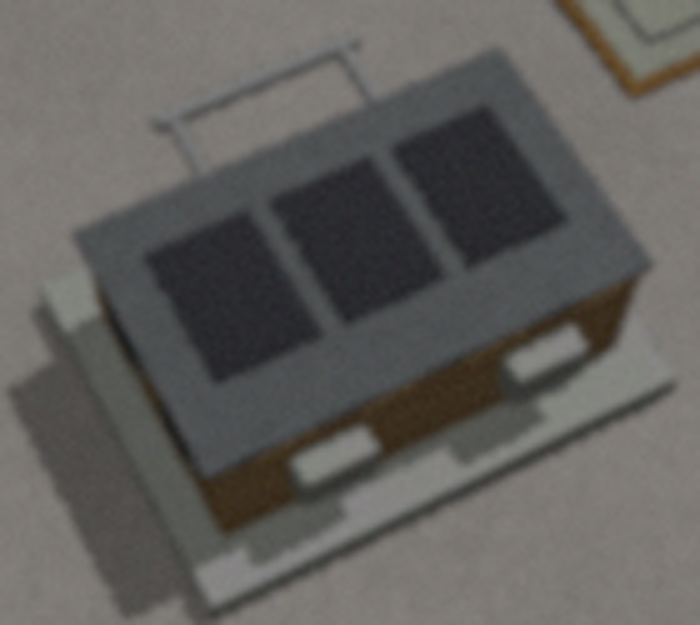

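The crops show the rail ends at (197,487) and (435,515) in the top crop, and at (355,45) and (158,124) in the scene crop. The roof corners are visible in both views, so I'll triangulate all of these points.

Run:
```python
from h import *
np.set_printoptions(precision=4,suppress=True)
t=vision.capture("top");s=vision.capture("scene")
T=lambda p:(p[0]/5+239.6,p[1]/5+139.6); S=lambda p:(p[0]/5+264.6,p[1]/5+134.6)
P={}
for k,a,b in[("railL",(197,487),(355,45)),("railR",(435,515),(158,124)),("eaveL",(80,388),(500,50)),("eaveR",(585,440),(75,235)),("hinL",(118,92),(650,265)),("hinR",(630,148),(205,475))]:
    P[k],e=tri(t,T(a),s,S(b)); print(k,P[k],e)
L=lambda k:np.linalg.norm(P[k+"L"]-P[k+"R"])
for k in("rail","eave","hin"):print(k,L(k),(P[k+"L"]+P[k+"R"])/2, np.degrees(np.arctan2(*(P[k+"L"]-P[k+"R"])[[0,1]])))
# plinth corners at z=.02 top view
for p in[(122,60),(632,117),(77,440),(598,502)]: print("pl",onz(t,T(p),.02))
for p in[(672,385),(210,608)]: print("plS",onz(s,S(p),.02))
print(r.sense()["time_s"])
```

```text
railL [0.4812 0.1143 0.0933] 0.00270657886267768
railR [ 0.4657 -0.0032  0.0994] 0.003552772778116046
eaveL [0.5319 0.1719 0.0987] 0.004233099115336275
eaveR [ 0.5012 -0.077   0.1061] 0.004123102434775378
hinL [0.6793 0.1505 0.097 ] 0.001461610354081341
hinR [ 0.6453 -0.1008  0.1069] 0.008673908534532777
rail 0.11875430120475694 [0.4734 0.0555 0.0963] 7.510600138057954
eave 0.2508764020177465 [0.5165 0.0475 0.1024] 7.020893322098033
hin 0.25379591331617063 [0.6623 0.0248 0.1019] 7.694575977274171
pl [0.7098 0.1602 0.02  ]
pl [ 0.6719 -0.1148  0.02  ]
pl [0.5045 0.1867 0.02  ]
pl [ 0.4663 -0.0911  0.02  ]
plS [0.7161 0.1533 0.02  ]
plS [ 0.6749 -0.1164  0.02  ]
0.4
```

Both views agree. The rail middle is at about (0.473, 0.056, 0.10), the house yaw is about -7.5°, the house origin is about (0.587, 0.039), and the board centre is about (0.483, 0.334) with its long side at about -8°. I'll move above the rail with the jaws partly open, so the back finger fits the 35 mm gap.

```bash
python3 -m jog '{"delta_pos":[[17,-30.4,0],[17,-30.4,0],[17,-30.4,0],[17,-30.4,0],[17,-30.4,0],[17,-30.4,0],[17,-30.4,0],[17,-30.4,0],[17,-30.4,0]],"rot":[[0,0,-4.56],[0,0,-4.56],[0,0,-4.56],[0,0,-4.56],[0,0,-4.56],[0,0,-4.56],[0,0,-4.56],[0,0,-4.56],[0,0,-4.56]],"grip":[40,40,40,40,40,40,40,40,40]}'
python3 -m jog '{"delta_pos":[[17,-30.4,0],[17,-30.4,0],[17,-30.4,0],[17,-30.4,0],[17,-30.4,0],[17,-30.4,0],[17,-30.4,0],[17,-30.4,0],[17,-30.4,0],[0,0,0]],"rot":[[0,0,-4.56],[0,0,-4.56],[0,0,-4.56],[0,0,-4.56],[0,0,-4.56],[0,0,-4.56],[0,0,-4.56],[0,0,-4.56],[0,0,-4.56],[0,0,0]],"grip":[40,40,40,40,40,40,40,40,40,40]}'
```

```text
time_s: 1.15
tcp_pos: [0.3188, 0.3275, 0.2479]
ee_rot: [[0.551, -0.835, 0.0], [-0.835, -0.551, 0.001], [-0.0, -0.001, -1.0]]
wrist_force: [0.1, 0.7, -0.1]
gripper_width: 0.435
time_s: 1.98
tcp_pos: [0.4732, 0.0516, 0.2475]
ee_rot: [[-0.138, -0.99, 0.0], [-0.99, 0.138, -0.001], [0.001, -0.001, -1.0]]
wrist_force: [0.5, 0.0, 0.6]
gripper_width: 0.4
```

```bash
python3 -m jog '{"delta_pos":[[0,0,-28],[0,2,-28],[0,2,-28],[0,0,-16],[0,0,0]],"rot":[[0,0,0],[0,0,0],[0,0,0],[0,0,0],[0,0,0]],"grip":[40,40,40,40,40]}'
python3 - <<'E'
from h import *
t=vision.capture("top");s=vision.capture("scene")
p=r.sense()["tcp_pos"];print(p)
a=s["frame"][125:225,265:385,::-1];b=t["frame"][200:300,240:360,::-1]
cv2.imwrite("pics/a1.png",cv2.resize(np.vstack([a,b]),None,fx=4,fy=4,interpolation=cv2.INTER_CUBIC)[:, :][:800]) if 0 else cv2.imwrite("pics/a1.png",cv2.resize(np.hstack([a,b]),None,fx=3.3,fy=3.3,interpolation=cv2.INTER_CUBIC))
E
```

```text
time_s: 2.4
tcp_pos: [0.4688, 0.0588, 0.1442]
ee_rot: [[-0.129, -0.992, -0.007], [-0.992, 0.13, -0.003], [0.004, 0.007, -1.0]]
wrist_force: [0.6, -0.1, -0.6]
gripper_width: 0.407
[0.4715742  0.0597487  0.14782847]
```

View pics/a1.png

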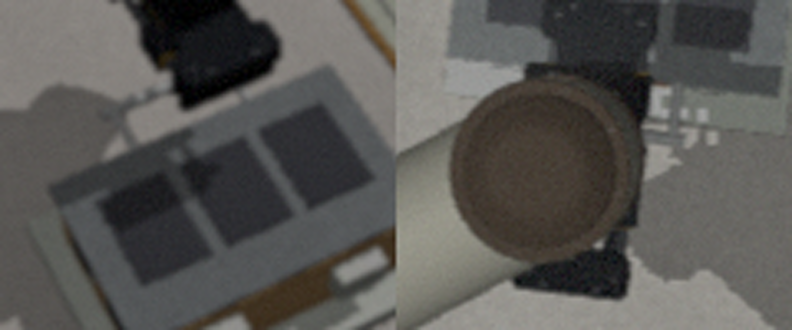

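The gripper sits over the rail in both halves of the picture, but the fingers themselves are hidden. I'll descend gently and watch the forces.

```bash
python3 -m jog '{"delta_pos":[[0.5,-2,-10],[0.5,-2,-10],[0,0,-10],[0,0,-10],[0,0,-2],[0,0,0]],"rot":[[0,0,0],[0,0,0],[0,0,0],[0,0,0],[0,0,0],[0,0,0]],"grip":[40,40,40,40,40,40]}'
```

```text
time_s: 3.0
tcp_pos: [0.473, 0.0559, 0.1065]
ee_rot: [[-0.129, -0.992, 0.002], [-0.992, 0.129, 0.0], [-0.001, -0.001, -1.0]]
wrist_force: [0.5, -0.2, 0.7]
gripper_width: 0.402
```

```bash
python3 -m jog '{"delta_pos":[[0,0,0],[0,0,0],[0,0,0],[0,0,0],[0,0,0],[0,0,0]],"rot":[[0,0,0],[0,0,0],[0,0,0],[0,0,0],[0,0,0],[0,0,0]],"grip":[0,0,0,0,0,0]}'
```

```text
time_s: 3.5
tcp_pos: [0.4748, 0.0556, 0.1066]
ee_rot: [[-0.128, -0.992, 0.005], [-0.992, 0.128, 0.0], [-0.001, -0.005, -1.0]]
wrist_force: [5.8, -3.7, -0.3]
gripper_width: 0.093
```

The fingers hold the rail. Next I'll swing it along a 190 mm arc about the hinge, with the tool kept vertical.

```bash
python3 -m jog '{"delta_pos":[[0.7,-0.1,15.8],[2,-0.3,15.7],[3.2,-0.4,15.5],[4.5,-0.6,15.2],[5.7,-0.8,14.7],[6.9,-0.9,14.2],[8.1,-1.1,13.6],[9.2,-1.2,12.8],[10.2,-1.3,12]],"rot":[[0,0,0],[0,0,0],[0,0,0],[0,0,0],[0,0,0],[0,0,0],[0,0,0],[0,0,0],[0,0,0]],"grip":[0,0,0,0,0,0,0,0,0]}'
```

```text
time_s: 4.25
tcp_pos: [0.5285, 0.048, 0.2327]
ee_rot: [[-0.131, -0.991, 0.011], [-0.991, 0.131, 0.0], [-0.002, -0.01, -1.0]]
wrist_force: [28.0, -10.5, -33.8]
gripper_width: 0.087
```

```bash
python3 -m jog '{"delta_pos":[[2,-0.2,-2],[2,0,-2],[0,0,0]],"rot":[[0,0,0],[0,0,0],[0,0,0]],"grip":[0,0,0]}'
```

```text
time_s: 4.5
tcp_pos: [0.5269, 0.0481, 0.2304]
ee_rot: [[-0.13, -0.991, -0.001], [-0.991, 0.13, -0.001], [0.001, 0.001, -1.0]]
wrist_force: [3.1, -2.5, -3.7]
gripper_width: 0.088
```

```bash
python3 -m jog '{"delta_pos":[[9.8,-1.3,12.4],[10.8,-1.4,11.6],[11.7,-1.5,10.6],[12.6,-1.6,9.6],[0,0,0]],"rot":[[0,0,0],[0,0,0],[0,0,0],[0,0,0],[0,0,0]],"grip":[0,0,0,0,0]}'
```

```text
time_s: 4.92
tcp_pos: [0.5733, 0.0416, 0.2674]
ee_rot: [[-0.132, -0.991, -0.006], [-0.991, 0.132, -0.002], [0.002, 0.005, -1.0]]
wrist_force: [15.4, -7.0, -29.3]
gripper_width: 0.085
```

```bash
python3 -m jog '{"delta_pos":[[2,-0.2,-3.5],[13.3,-1.7,7.5],[14,-1.8,6.5],[14.5,-1.9,5],[0,0,0]],"rot":[[0,0,0],[0,0,0],[0,0,0],[0,0,0],[0,0,0]],"grip":[0,0,0,0,0]}'
```

```text
time_s: 5.33
tcp_pos: [0.6146, 0.0357, 0.2847]
ee_rot: [[-0.131, -0.991, -0.011], [-0.991, 0.131, -0.003], [0.004, 0.011, -1.0]]
wrist_force: [4.3, -6.9, -16.2]
gripper_width: 0.092
```

```bash
python3 -m jog '{"delta_pos":[[15,-2,2],[15.3,-2,2.5],[15.5,-2,1],[0,0,0]],"rot":[[0,0,0],[0,0,0],[0,0,0],[0,0,0]],"grip":[0,0,0,0]}'
python3 - <<'E'
from h import *
t=vision.capture("top");s=vision.capture("scene")
a=s["frame"][50:250,225:425,::-1];b=t["frame"][80:280,200:400,::-1]
cv2.imwrite("pics/a2.png",cv2.resize(np.hstack([a,b]),None,fx=2,fy=2,interpolation=cv2.INTER_CUBIC))
E
```

```text
time_s: 5.67
tcp_pos: [0.66, 0.0294, 0.2911]
ee_rot: [[-0.131, -0.991, -0.012], [-0.991, 0.131, -0.003], [0.005, 0.011, -1.0]]
wrist_force: [0.9, -6.7, -11.0]
gripper_width: 0.091
```

View pics/a2.png

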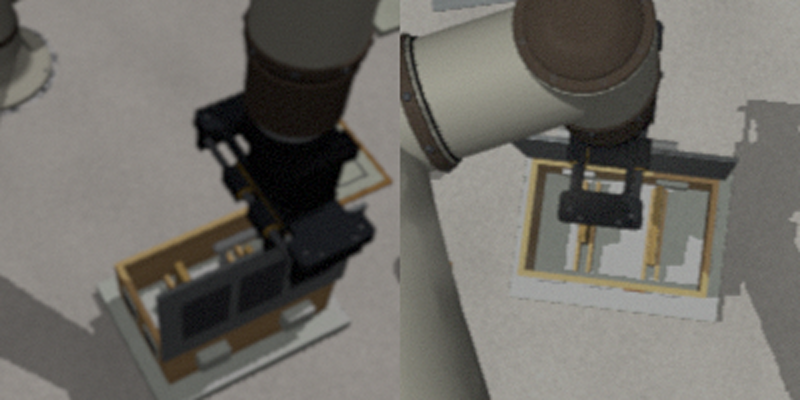

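The roof stands nearly upright. In the top half of the picture both slots are visible, at columns about 583 and 655. I'll nudge the roof a little further, release it, rise and retreat.

```bash
python3 -m jog '{"delta_pos":[[8,-1,-1.5],[0,0,0],[0,0,0],[0,0,0],[0,0,0],[0,0,20],[0,0,30],[0,0,15]],"rot":[[0,0,0],[0,0,0],[0,0,0],[0,0,0],[0,0,0],[0,0,0],[0,0,0],[0,0,0]],"grip":[0,0,40,40,40,40,40,40]}'
python3 -m jog '{"delta_pos":[[-25,10,0],[-35,10,0],[-40,10,0],[-40,10,0],[-40,10,0],[-40,10,0],[-40,10,0],[0,20,0],[0,20,0],[0,0,0]],"rot":[[0,0,0],[0,0,0],[0,0,0],[0,0,0],[0,0,0],[0,0,0],[0,0,0],[0,0,0],[0,0,0],[0,0,0]],"grip":[40,40,40,40,40,40,40,40,40,40]}'
python3 - <<'E'
from h import *
t=vision.capture("top");s=vision.capture("scene")
save("pics/t3.png",t,240,390,120,260,4)
save("pics/s3.png",s,265,405,105,245,4)
a=cv2.imread("pics/t3.png");b=cv2.imread("pics/s3.png");print(a.shape,b.shape)
E
```

```text
time_s: 6.43
tcp_pos: [0.67, 0.0306, 0.3644]
ee_rot: [[-0.128, -0.992, 0.006], [-0.992, 0.128, 0.0], [-0.001, -0.006, -1.0]]
wrist_force: [-0.1, 0.8, 1.2]
gripper_width: 0.381
time_s: 7.27
tcp_pos: [0.4087, 0.1426, 0.3613]
ee_rot: [[-0.125, -0.992, 0.004], [-0.992, 0.125, 0.004], [-0.004, -0.003, -1.0]]
wrist_force: [0.4, -0.3, -0.2]
gripper_width: 0.403
(560, 600, 3) (560, 560, 3)
```

View pics/t3.png

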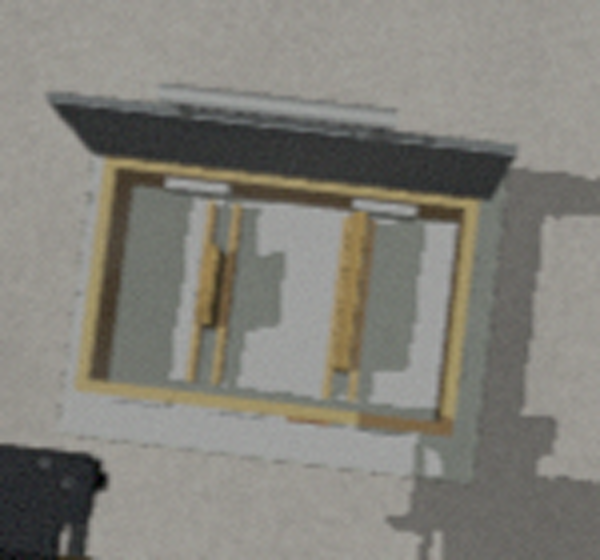

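View pics/s3.png

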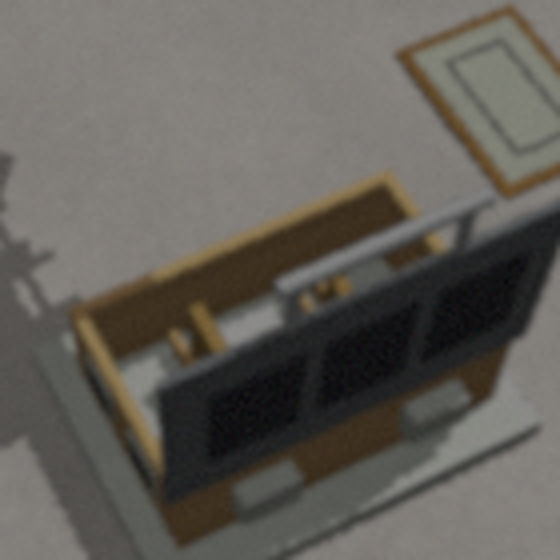

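The long panel is in the right-hand slot of the top view (house y = -45). Its top edge runs from about (357,212) to (342,370) in that crop. The short panel is in the left slot, at about (209,288). The roof stands upright.

Run:
```python
from h import *
np.set_printoptions(precision=4,suppress=True)
t=vision.capture("top")
T=lambda p:(p[0]/4+239.6,p[1]/4+119.6)
C=np.array([onz(t,T(p),.098)[:2] for p in[(106,158),(478,198),(78,388),(450,433)]])
print(C,[np.linalg.norm(C[i]-C[j]) for i,j in((0,1),(2,3),(0,2),(1,3))])
o=C.mean(0);yh=(C[0]-C[1]+C[2]-C[3]);yh/=np.linalg.norm(yh);xh=(C[0]-C[2]+C[1]-C[3]);xh/=np.linalg.norm(xh)
print("house",o,"yaw from y",np.degrees(np.arctan2(-yh[0],yh[1])),"from x",np.degrees(np.arctan2(xh[1],xh[0])))
X=np.array([yh[1],-yh[0]])
f=lambda w:((w-o)@X,(w-o)@yh)
for p in[(355,212),(342,370)]:w=onz(t,T(p),.095)[:2];print("panel",w,f(w))
for p in[(340,385),(204.5,380),(223.5,205)]:print("slot",f(onz(t,T(p),.042)[:2]))
print("slot -45 mid",o-.045*yh)
for p in[(50,95),(515,150)]:print("roof top corner z if .25",f(onz(t,T(p),.2515)[:2]))
# profile across panel
import itertools
row=int(120+290/4);print(t["frame"][row,320:336].tolist())
```

```text
[[ 0.6757  0.1424]
 [ 0.6449 -0.0893]
 [ 0.532   0.1615]
 [ 0.4997 -0.0683]] [np.float64(0.23379797148917836), np.float64(0.23207398931469897), np.float64(0.14496490612133947), np.float64(0.14673756049102724)]
house [0.5881 0.0366] yaw from y -7.7819372693265105 from x -7.910125808501662
panel [ 0.6383 -0.0128] (np.float64(0.05651175343623203), np.float64(-0.0421295519323073))
panel [ 0.5399 -0.0026] (np.float64(-0.042405271576689905), np.float64(-0.04537095808539179))
slot (np.float64(-0.05073340426257634), np.float64(-0.04464107733309455))
slot (np.float64(-0.05773594723953719), np.float64(0.044016518684614356))
slot (np.float64(0.05841704696573832), np.float64(0.045403792209774606))
slot -45 mid [ 0.582 -0.008]
roof top corner z if .25 (np.float64(0.07960757164625724), np.float64(0.12295508607313259))
roof top corner z if .25 (np.float64(0.077578205378133), np.float64(-0.12362555346788846))
[[155, 158, 154], [162, 161, 161], [158, 157, 157], [158, 152, 137], [159, 141, 106], [151, 131, 87], [146, 124, 78], [147, 123, 78], [149, 126, 80], [125, 109, 74], [107, 92, 69], [116, 99, 74], [116, 112, 101], [117, 121, 113], [118, 120, 116], [116, 119, 113]]
```

The panel centre is at house (+7, -45) mm, which is world (0.589, -0.009). I'll grip at about (0.585, -0.0085), keeping clear of the roof, with the jaws turned by 89.4°.

```bash
python3 -m jog '{"delta_pos":[[12,-11.6,0],[14,-11.6,0],[14,-11.6,0],[14,-11.6,0],[14,-11.6,0],[14,-11.6,0],[14,-11.6,0]],"rot":[[0,0,6.88],[0,0,6.88],[0,0,6.88],[0,0,6.88],[0,0,6.88],[0,0,6.88],[0,0,6.88]],"grip":[60,60,60,60,60,60,60]}'
python3 -m jog '{"delta_pos":[[14,-11.6,0],[14,-11.6,0],[14,-11.6,0],[14,-11.6,0],[14,-11.6,0],[12,-11.6,0],[0,0,0],[0,0,0]],"rot":[[0,0,6.88],[0,0,6.88],[0,0,6.88],[0,0,6.88],[0,0,6.88],[0,0,6.88],[0,0,0],[0,0,0]],"grip":[60,60,60,60,60,60,60,60]}'; python3 -c "
from h import *; print(r.sense()['joints'])"
```

```text
time_s: 8.0
tcp_pos: [0.5062, 0.0574, 0.3598]
ee_rot: [[0.656, -0.755, -0.0], [-0.755, -0.656, -0.0], [-0.0, 0.0, -1.0]]
wrist_force: [0.3, 0.8, -0.7]
gripper_width: 0.596
time_s: 8.67
tcp_pos: [0.5876, -0.0119, 0.359]
ee_rot: [[0.99, -0.143, -0.001], [-0.143, -0.99, -0.0], [-0.001, 0.0, -1.0]]
wrist_force: [-0.3, -0.4, -0.3]
gripper_width: 0.603
[ 1.46160133e+01  1.53179996e+01  6.45985600e+00 -1.20337449e-02
 -8.12253955e+01  6.71497115e+01]
```

```bash
python3 -m jog '{"delta_pos":[[-1,1.5,-30],[-1,1.5,-35],[0,0,-35],[0,0,-35],[0,0,-30],[0,0,-20],[0,0,-15],[0,0,0]],"rot":[[0,0,0.4],[0,0,0],[0,0,0],[0,0,0],[0,0,0],[0,0,0],[0,0,0],[0,0,0]],"grip":[60,60,60,60,60,60,60,60]}'
python3 -m jog '{"delta_pos":[[0,0,-15],[0,0,-15],[0,0,-15],[0,0,-15],[0,0,-10],[0,0,0],[0,0,0]],"rot":[[0,0,0],[0,0,0],[0,0,0],[0,0,0],[0,0,0],[0,0,0],[0,0,0]],"grip":[60,60,60,60,60,60,60]}'
```

```text
time_s: 9.33
tcp_pos: [0.5826, -0.0077, 0.1564]
ee_rot: [[0.991, -0.134, -0.007], [-0.134, -0.991, -0.001], [-0.007, 0.002, -1.0]]
wrist_force: [-0.9, -0.0, -0.3]
gripper_width: 0.601
time_s: 9.92
tcp_pos: [0.5857, -0.0075, 0.0905]
ee_rot: [[0.991, -0.132, 0.001], [-0.132, -0.991, -0.0], [0.001, 0.0, -1.0]]
wrist_force: [0.1, 0.3, 1.4]
gripper_width: 0.605
```

```bash
python3 -m jog '{"delta_pos":[[0,0,-3],[0,0,0],[0,0,0],[0,0,0],[0,0,0],[0,0,0],[0,0,0],[0,0,0]],"rot":[[0,0,0],[0,0,0],[0,0,0],[0,0,0],[0,0,0],[0,0,0],[0,0,0],[0,0,0]],"grip":[0,0,0,0,0,0,0,0]}'
```

```text
time_s: 10.58
tcp_pos: [0.5854, -0.0076, 0.0868]
ee_rot: [[0.991, -0.132, 0.0], [-0.132, -0.991, -0.0], [0.0, 0.0, -1.0]]
wrist_force: [0.3, -0.6, 0.3]
gripper_width: 0.117
```

```bash
python3 -m jog '{"delta_pos":[[0,0,6],[0,0,12],[0,0,20],[0,0,20],[0,0,25],[0,0,25],[0,0,25],[0,0,17],[0,0,0]],"rot":[[0,0,0],[0,0,0],[0,0,0],[0,0,0],[0,0,0],[0,0,0],[0,0,0],[0,0,0],[0,0,0]],"grip":[0,0,0,0,0,0,0,0,0]}'
```

```text
time_s: 11.33
tcp_pos: [0.5875, -0.0075, 0.2419]
ee_rot: [[0.991, -0.131, 0.009], [-0.131, -0.991, 0.001], [0.009, -0.002, -1.0]]
wrist_force: [0.6, -0.8, -0.7]
gripper_width: 0.113
```

```bash
python3 -m jog '{"delta_pos":[[-5,10,0],[-8,20,0],[-8,28,0],[-8,28,0],[-8,28,0],[-8,28,0],[-8,28,0],[-8,28,0],[-8,28,0]],"rot":[[0,0,0],[0,0,0],[0,0,0],[0,0,0],[0,0,0],[0,0,0],[0,0,0],[0,0,0],[0,0,-0.6]],"grip":[0,0,0,0,0,0,0,0,0]}'
python3 -m jog '{"delta_pos":[[-8,28,0],[-8,28,0],[-8,28,0],[-8,20,-5],[-5,12,-15],[0,0,-20],[0,0,-15],[0,0,-10],[0,0,0],[0,0,0]],"rot":[[0,0,0],[0,0,0],[0,0,0],[0,0,0],[0,0,0],[0,0,0],[0,0,0],[0,0,0],[0,0,0],[0,0,0]],"grip":[0,0,0,0,0,0,0,0,0,0]}'
python3 - <<'E'
from h import *
s=r.sense();print(s["tcp_pos"],s["gripper_width"],s["wrist_force"])
t=vision.capture("top");s=vision.capture("scene")
a=s["frame"][60:260,225:425,::-1];b=t["frame"][100:300,150:350,::-1]
cv2.imwrite("pics/a4.png",cv2.resize(np.hstack([a,b]),None,fx=2,fy=2,interpolation=cv2.INTER_CUBIC))
E
```

```text
time_s: 12.08
tcp_pos: [0.5145, 0.2196, 0.2352]
ee_rot: [[0.99, -0.142, -0.003], [-0.142, -0.99, -0.001], [-0.003, 0.002, -1.0]]
wrist_force: [0.9, -0.5, 0.2]
gripper_width: 0.116
time_s: 12.92
tcp_pos: [0.479, 0.3341, 0.171]
ee_rot: [[0.99, -0.142, -0.001], [-0.142, -0.99, -0.002], [-0.001, 0.002, -1.0]]
wrist_force: [0.2, 0.2, -0.1]
gripper_width: 0.109
[0.47900152 0.33409324 0.17099112] 0.10940416347890146 [ 0.19337588  0.22075256 -0.07120507]
```

View pics/a4.png

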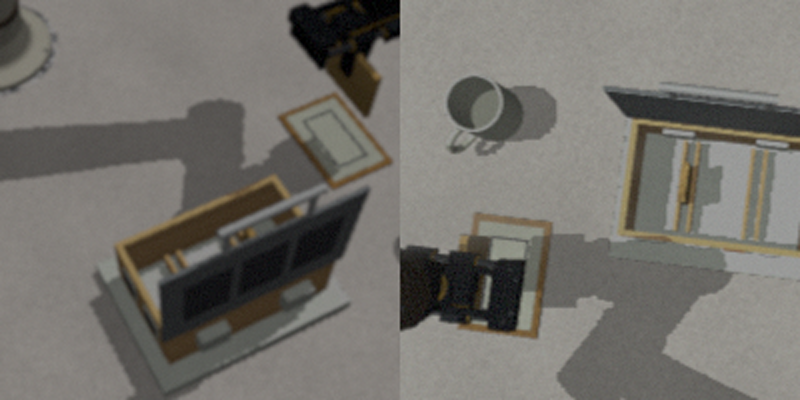

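The panel is held over the board, the roof stands open, the short panel is in its slot, and the mug has not moved. I'll check the panel's lower edge and its position against the scene view.

Run:
```python
from h import *
s=vision.capture("scene")
c=np.array([.483,.3335]);x=np.array([.99,-.142])
for d in(-.05,.05):
  for z in(.104,.179): print(d,z,proj(s,[*(c+d*x),z]))
save("pics/s5.png",s,365,435,55,165,5)
```

```text
-0.05 0.104 (np.float64(387.7411160615603), np.float64(94.11902556192477))
-0.05 0.179 (np.float64(392.3690537274406), np.float64(73.79213185276161))
0.05 0.104 (np.float64(407.2794866490359), np.float64(117.65487983431903))
0.05 0.179 (np.float64(413.47988152585845), np.float64(98.05926012189073))
```

View pics/s5.png

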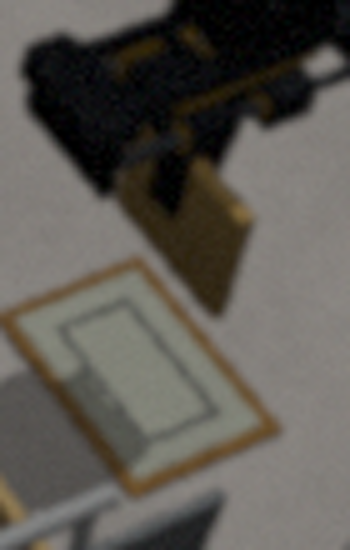

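The panel's lower corners appear at about (408,118) and (388.6,94), within about 1 px of the projected positions. It is upright, centred and at the right height, so I'm handing in.

```bash
python3 -c "
from station import finish_job; print(finish_job())"
```

```text
the job is handed in; nothing more can be done
None
```

I lifted the roof by its rail until it stood upright, drew the long partition out of its slot, and handed in with it held over the middle of the plan board. The job used about 13 s of the 54 s; no verdict is reported, so the points below come from my own last checks.

- **Long partition:** its corners in the scene view were within about 2 px of where they should be for a panel that is upright and centred on the board. Its lower edge is about 10 cm above the board, and its length lies within about 0.5° of the board's long side. The fingers read about 9.5 mm apart on the 10 mm panel, so the grip is holding.
- **Roof:** the pictures show it standing open, at roughly 1.5 rad.
- **Other things:** the short partition and the mug were in place in the last top view. The tiles and tape were outside my last crops, but the arm never went near them.

**Disagreements:**
- While swinging the roof, the wrist force reached about 45 N (limit 120 N) because my arc was a few millimetres too wide. I corrected it along the way.
- The closed fingers read about 8 mm on the 10 mm rail, and the hinge position worked out from the swing came out up to 2 cm further back than the cameras showed. Neither affected the result.

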